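Clamp a valve by its tongue with a lift-off ratchet lever

ROBOT

A 6-joint arm with a two-finger parallel gripper is mounted at the origin on a cart in front of the work surface, level with it; the furniture and walls round the work are solid. World frame = base frame: x ahead of the robot, y to its left, z up, the work surface at z = 0. Lengths are in m, angles in rad, forces in N, time in s.
With the tool pointing down it reaches from about 0.375 to 0.9 m from the base axis. Payload 3.1 kg.
Tool frame: the origin (TCP) lies midway between the tips of the shut fingers; the grasp point (between the pads) lies robot.grip_depth behind it (robot.grip_depth is the distance from the TCP to the grasp point, in m); z points along the fingers, y is the line along which they close (so a half turn about z gives the same grasp; the last joint's range is limited). The gripper opens to 87 mm and grips with 3 to 60 N. Pads are 19 mm wide; open, the fingers measure 117 mm over their backs; the gripper's body (75 mm by 190 mm) begins 51 mm behind the grasp point.
Start: joints at [-1.413, 0.527, 1.433, -0, 1.181, -0.178], TCP at [0.206, -0.59, 0.223] pointing down, gripper open.
Joint ranges: [-3.08, 3.08], [-0.75, 2.2], [0.22, 2.44], [-1.43, 4.57], [0, 2.65], [-2.85, 2.85]. Speed limits (rad/s): [2.79, 2.79, 3.14, 3.14, 3.14, 3.14].

INTERFACE

Orientations are given as a unit quaternion [x, y, z, w].
In Python, from rig import robot gives the robot as it stands.
- The arm moves only by the tool tcp_steps, called after "Request:" as a command line: name --argument value ..., lists and objects as JSON in quotes. Schema: {"type":"object","properties":{"offsets":{"type":"object","properties":{"moves":{"type":"array","items":{"type":"array","items":{"type":"number"},"minItems":4,"maxItems":4},"minItems":1,"maxItems":20}},"additionalProperties":false,"required":["moves"]},"jaw":{"type":"number"},"squeeze":{"type":"number"},"only":{"type":"string"},"quiet":{"type":"boolean"},"lines":{"type":"string"}},"required":["offsets"],"additionalProperties":false}. offsets is an object whose key "moves" holds a list of rows, 1 to 20 of them, each of 4 numbers: dx, dy, dz in m, then a turn about the tool's z in rad; each row shifts and turns the commanded pose from where the row before left it, along the tool's axes as they then stand; what a row does not reach is not made up. A row lasts 1/12 s, in which the tool goes at most 0.0417 m and 0.125 rad, less where a joint would pass 70% of its speed; a pose out of reach is approached as far as the arm can. jaw is the finger opening in m, set as the call begins (left out keeps the last). The fingers move at their own pace and stop on an object; squeeze is the grip in N (left out, the last holds). Time passes only in rows, so rows that do not move let the fingers close. The tool returns the time, the measured TCP pose, the force, the opening and the grip force at its end. only (a regular expression) keeps the lines of the reply that match it, lines (a string "A,B") keeps lines A to B, and quiet returns only ok. Input that does not fit is refused with a message, and nothing moves.
- robot.get_obs(): the state, without advancing time (a new reading comes with each control period).
- robot.camera(name): name is "scene" or "top"; returns a dict with "img" (480x640x3 uint8, red, green, blue), "fx", "fy", "cx", "cy" (pixels), "xyz" and "attitude" of the camera in the world. Camera axes: x right, y down, z forward; pixel columns grow to the right and rows downward; lengths in m; the calibration is good to about 2 mm. A picture is of the moment at which its call begins. There is no depth.
- robot.hand_in(): hands the job in; it is judged then, once.
The state is a dict: "time": time; "q": joint angles; "joint_velocities": joint speeds; "joint_torque": joint torques, N m; "position": TCP position; "tool_rot": TCP orientation; "ft_force": force on the tool from outside, world axes, zero at the start; "moment": the same for the moment, N m; "grip_width": finger opening in m; "grip_force": force on a finger pad.
Only numpy, scipy, OpenCV 4.12 (cv2) and the standard library are available. Lean on these libraries where they do the work, as an engineer would, in place of code of your own. Each camera call takes 0.05 s, during which the arm holds its last target. There are 200 camera calls.

TASK

Lift the green valve out of the grey pocket by its steel tongue, set it down level and let go, then take it by its green head and slide the tongue under the clamp of the blue jig until it is fully home against the back stop. Then tighten the clamp with the black lever: turn it clockwise (seen from above) as far as it swings, lift it by its orange knob clear of its serrations and swing it back, let it drop into mesh again and turn it again, until the pad holds the tongue firmly. Leave the lever down in its serrations and do not disturb the glassware, bottles, dish and small blue box standing about.

Things in the scene. Friction and masses are not known exactly. Their poses are not given: they have to be found in the camera images.
- valve: Loose valve, 160 x 44 x 48 mm, 0.3 kg (hidden 0.24-0.39). Steel tongue 110 long x 40 wide x 24 high and, at the other end, green head 50 x 44 x 48 high; undersides flush. Origin on the underside, on the centre line; x runs along the tongue to its tip at x=+80 mm; step to the head at x=-30; head from x=-80 to -30; z up. Starts in the pocket, its underside 6 mm above the table.
- valve_head (a point): Centre of the valve's green head (valve frame x=-55, y=0, z=24 mm): where to hold it across its 44 mm width for the slide under the clamp. Axes as the valve's.
- tongue_tip (a point): Middle of the tongue's free end, on the underside (valve frame x=+80 mm). Axes as the valve's.
- pocket: Grey tray fixed to the table, 178 x 74 mm, floor 6 mm thick; walls 12 mm thick and 56 mm high round three sides of the valve's head (3 mm play each side), open to the tongue. The tongue stands free, the head cannot be gripped in it: lift straight up 55 mm or more. Its frame is the valve's as it starts (same x, y, yaw, within 2 mm).
- jig: Blue clamping jig fixed to the table; origin at table height under the screw axis, x along the bed towards the back stop, z up. Bed 8 mm thick, 90 wide, x=-215 to +45 mm. Bridge x=-20 to 20; its posts leave a 48 mm way (flared mouth at x=-34), underside 50 mm above table. Stop face at x=+30, 38 high. The hub on top overhangs to x=-35: lower the valve with its tip short of x=-40, then slide.
- screw (a joint): Turn of the clamp screw (rad), grows clockwise from above = tightening; 0 to 2.6 (hard end). Starts at 0 to 0.03. Lowers the rubber pad (26 mm across) 4 mm per rad. Pad is 7 mm above a 24 mm tongue at 0, meets it at 1.75; sprung 8 N/mm: 8 N at 2.0, 19 N at 2.35. Stays where left; needs about 0.3 N m.
- lever (a joint): Swing of the lever (rad) about the screw axis, -0.75 to +0.75 between two stop pins; clockwise from above (tightening) is +. Starts near -0.51. At 0 it points to the jig's -y; at +0.75 its knob is swung to the jig's -x side, at -0.75 to +x. In mesh (lift 0) it turns the screw with it, both ways. 18 serrations, 0.35 rad apart, 0.05 rad play. One swing is too little; two nearly full ones clamp.
- lift (a joint): How far the lever is lifted (m): 0 down in mesh, up to 0.014. Clear of the serrations above 0.006; held up it swings freely without turning the screw. A weak spring and its weight (about 6 N together) pull it down; let go, it drops into the nearest gap, turning up to 0.17 rad by itself.
- lever_knob (a point): Middle of the orange upright knob on the lever's end, 95 mm from the screw axis, 118 mm above the table when the lever is down. Knob 21 mm across in its waist, 26 mm at its top, 40 mm high (98 to 138 mm above the table). The lever's black arm, 14 mm thick, runs from its foot to the hub (70 mm across, top 104 mm above table). Pinch it from above.
- beaker: Small glass beaker, 47 mm across, 58 mm high, bystander. Origin under its centre.
- reagent_a: Brown bottle with black cap, 46 mm across, 92 mm high, bystander. Origin under its centre.
- reagent_b: Smaller brown bottle with black cap, 40 mm across, 84 mm high, bystander. Origin under its centre.
- ferrule_box: Small blue box with a clear lid, 34 x 50 x 14 mm, bystander. Origin under its centre.
- petri_dish: Clear flat dish, 64 mm across, 14 mm high, bystander. Origin under its centre.
- pad: Round black rubber pad under the bridge, 26 mm across, that comes down on the tongue; origin in the middle of its underside, 39 mm above the table when the screw is at 0.

How it is judged:
On the way, in this order (a step that is already met when the one before it is completed fails the run):
1. the valve is set down level outside the pocket, not yet home, and let go (horizontal distance between valve and pocket above 0.08 m and height (world z) of valve below 0.015 m and angle between valve's own z axis and vertical below 0.1 rad and linear speed of valve below 0.02 m/s and contact force between the fingers and valve below 0.2 N and not (x of tongue_tip in the frame of jig above 0.025 m)), for 0.2 s.
2. the valve lies with its tongue home under the clamp (x of tongue_tip in the frame of jig between 0.025 and 0.034 m and y of tongue_tip in the frame of jig between -0.008 and 0.008 m and z of valve in the frame of jig below 0.012 m and x of valve in the frame of jig below -0.04 m and angle between the x axis of valve and the x axis of jig, either way round below 0.12 rad and value of joint screw below 0.5 rad), for 0.2 s.
3. a first stroke of the lever has turned the screw by 0.7 rad or more (value of joint screw above 0.7 rad), for 0.1 s.
4. the lever is lifted clear of its serrations (value of joint lift above 0.006 m and value of joint screw above 0.5 rad), for 0.1 s.
5. the lever is swung back and dropped into mesh, the screw not undone (value of joint lever below -0.1 rad and value of joint lift below 0.0025 m and value of joint screw above 0.5 rad), for 0.1 s.
At the end, for the whole second after the job is handed in: The tongue is home: its tip within 5 mm of the back stop, flat on the bed (within 4 mm), within 8 mm of the bed's centre line and 0.12 rad of its direction; the pad presses on it with more than 8 N (screw past about 2.0 rad); the lever is down in mesh (lift under 2.5 mm); all at rest (x of tongue_tip in the frame of jig between 0.025 and 0.034 m and y of tongue_tip in the frame of jig between -0.008 and 0.008 m and z of valve in the frame of jig below 0.012 m and x of valve in the frame of jig below -0.04 m and angle between the x axis of valve and the x axis of jig, either way round below 0.12 rad and contact force between pad and valve above 8 N and value of joint lift below 0.0025 m and linear speed of valve below 0.02 m/s and velocity of joint lever between -0.1 and 0.1 rad/s); the robot touches nothing.
It fails at once if the beaker, a bottle, the small blue box or the dish is moved more than 30 mm (distance of any of beaker, reagent_a, reagent_b, ferrule_box, petri_dish from where it was at the start of the episode above 0.03 m).
It also fails if it takes over 70 s, if anything falls off the work surface, if the arm or the gripper's body presses on something with over 40 N, if the wrist force passes 120 N, or if a joint passes its speed limit or range.

## Working session

There is one attempt and no reset: what is moved stays moved. The work goes in short steps, Python scripts to look and compute and a tool call to move; the robot and the scene stay as the last step left them, time stands still between calls to the robot, and variables do not carry over. Pictures are saved under pics/ and viewed, at most 10 in all, crops included, and the job is handed in when it is done.

```bash
ls; mkdir -p pics; python3 - <<'E'
from rig import robot
import cv2
print(robot.grip_depth)
o=robot.get_obs();print({k:o[k] for k in('time','position','tool_rot','grip_width')})
for n in('scene','top'):
    c=robot.camera(n);cv2.imwrite(f'pics/{n}0.png',c['img'][:,:,::-1]);print({k:v for k,v in c.items() if k!='img'})
E
```

```text
pics
rig.py
0.0187
{'time': 0.0, 'position': array([ 0.20587119, -0.58934514,  0.22156355]), 'tool_rot': array([ 9.85935605e-01,  1.67122092e-01,  9.98666779e-06, -1.09055020e-03]), 'grip_width': 0.08685947877837266}
{'fx': 545.3572076270661, 'fy': 545.3572076270661, 'cx': 327.3680760567844, 'cy': 238.7271111764053, 'xyz': array([ 1.33534724, -0.0052585 ,  1.1597111 ]), 'attitude': array([ 0.65290385,  0.69145278, -0.22905878, -0.2077058 ])}
{'fx': 444.9627748329543, 'fy': 444.9627748329543, 'cx': 322.49082293694346, 'cy': 243.62158375083072, 'xyz': array([ 0.35043779, -0.05812945,  1.09714547]), 'attitude': array([-0.69372471,  0.71121678, -0.08301879,  0.0776183 ])}
```

View pics/scene0.png

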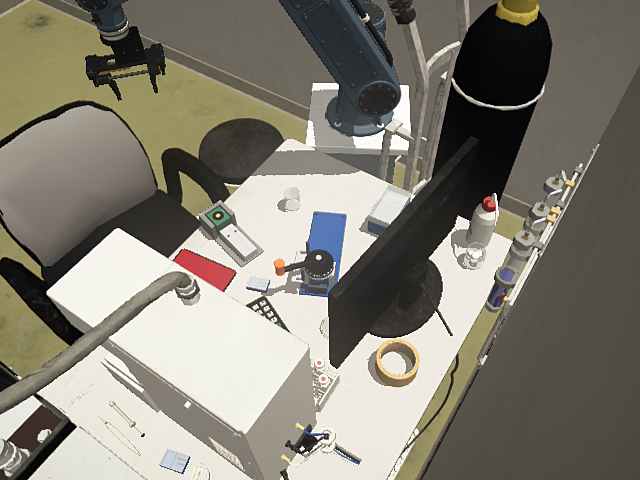

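View pics/top0.png

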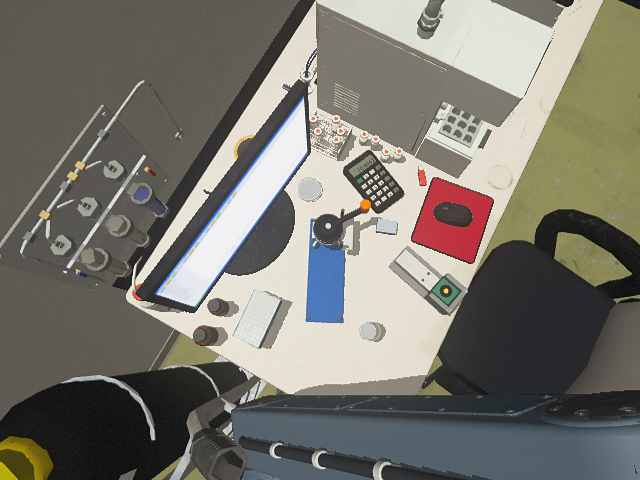

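The top view shows the jig bed around (327,270), hub (328,230), knob (365,206), and the pocket with the valve at (428,280): green head (446,291), tongue toward (405,262). The beaker is at (371,331), the box at (387,227), the dish at (309,189) and the bottles at (218,307) and (206,335).

```bash
cat > h.py <<'E'
import numpy as np, cv2
from scipy.spatial.transform import Rotation as R
from rig import robot
def ray(c,uv,z):
    uv=np.atleast_2d(uv).astype(float)
    d=np.c_[(uv[:,0]-c['cx'])/c['fx'],(uv[:,1]-c['cy'])/c['fy'],np.ones(len(uv))]
    d=R.from_quat(c['attitude']).apply(d); o=np.array(c['xyz'])
    return o+d*((z-o[2])/d[:,2])[:,None]
def pix(c,p):
    q=R.from_quat(c['attitude']).inv().apply(np.atleast_2d(p)-c['xyz'])
    return np.c_[c['fx']*q[:,0]/q[:,2]+c['cx'],c['fy']*q[:,1]/q[:,2]+c['cy']]
def blob(img,lo,hi,roi):
    x0,y0,x1,y1=roi
    m=cv2.inRange(cv2.cvtColor(img,cv2.COLOR_RGB2HSV),lo,hi); k=np.zeros_like(m);k[y0:y1,x0:x1]=m[y0:y1,x0:x1]
    n,l,s,ce=cv2.connectedComponentsWithStats(k); i=1+np.argmax(s[1:,4])
    ct=max(cv2.findContours((l==i).astype(np.uint8),cv2.RETR_EXTERNAL,cv2.CHAIN_APPROX_NONE)[0],key=cv2.contourArea)
    return ce[i],s[i,4],ct[:,0,:]
def yaw(o):
    x=R.from_quat(o['tool_rot']).as_matrix(); return x
def todo(p,ang=None):
    "tool-frame move to world TCP p, and turn about tool z so that tool y lies along world angle ang"
    o=robot.get_obs(); M=R.from_quat(o['tool_rot']).as_matrix()
    print('at',o['position'].round(4),'y-ang',round(float(np.arctan2(M[1,1],M[0,1])),4),'f',o['ft_force'].round(1),'t',round(o['time'],2))
    if p is not None: print('tool move',(M.T@(np.array(p)-o['position'])).round(4))
    if ang is not None:
        a=np.arctan2(M[1,1],M[0,1]); d=-(ang-a); print('turn',round(float((d+np.pi/2)%np.pi-np.pi/2),3),'q6',o['q'][5].round(3))
E
python3 - <<'E'
from h import *
t=robot.camera('top');s=robot.camera('scene')
T=t['img'];S=s['img']
for n,im,roi in(('T',T,(300,150,360,340)),('S',S,(290,200,350,300))):
    c=(t if n=='T' else s)
    ce,a,ct=blob(im,(100,120,50),(125,255,255),roi); r=cv2.minAreaRect(ct); b=cv2.boxPoints(r)
    print('bed',n,ce,a,r,ray(c,b,.008)[:,:2].round(4).tolist())
ce,a,ct=blob(T,(5,180,120),(20,255,255),(340,180,390,230));print('knob T',ce,a,ray(t,ce,.138))
ce,a,ct=blob(S,(3,150,100),(20,255,255),(260,250,300,290));print('knob S',ce,a,ray(s,ce,.118))
ce,a,ct=blob(T,(65,80,40),(95,255,255),(420,260,470,320));r=cv2.minAreaRect(ct);print('head T',ce,a,r,ray(t,r[0],.054),ray(t,cv2.boxPoints(r),.054)[:,:2].round(4).tolist())
ce,a,ct=blob(S,(65,80,40),(95,255,255),(190,190,250,240));r=cv2.minAreaRect(ct);print('head S',ce,a,r,ray(s,r[0],.054))
cv2.imwrite('pics/c1.png',np.hstack([cv2.resize(T[150:350,290:480],None,fx=2.1,fy=2.9,interpolation=cv2.INTER_CUBIC),cv2.resize(S[180:310,190:350],(400,580),interpolation=cv2.INTER_CUBIC)])[:,:,::-1])
E
```

```text
bed T [324.83377111 283.77035647] 2665 ((325.78363037109375, 270.6263122558594), (36.28086853027344, 102.11681365966797), 2.2025983333587646) [[0.412, -0.0243], [0.668, -0.0386], [0.6621, -0.1308], [0.4065, -0.1118]]
bed S [327.91089838 235.11340206] 1358 ((324.6634216308594, 246.8165283203125), (33.35372543334961, 69.06432342529297), 7.471559047698975) [[0.6264, -0.1214], [0.4076, -0.1159], [0.418, -0.0257], [0.6345, -0.0388]]
knob T [365.41975309 204.14814815] 81 [[ 0.66174499 -0.16769989  0.138     ]]
knob S [278.65217391 263.26086957] 69 [[ 0.6553229  -0.17108111  0.118     ]]
head T [445.01239669 290.89669421] 242 ((445.0689392089844, 290.6723937988281), (21.093551635742188, 17.35650634765625), 41.6335334777832) [[ 0.47142396 -0.35460015  0.054     ]] [[0.4734, -0.3226], [0.5035, -0.3524], [0.4694, -0.3866], [0.4398, -0.3568]]
head S [217.91240876 216.18248175] 137 ((217.99998474121094, 215.49998474121094), (14.699555397033691, 17.75040626525879), 56.3099365234375) [[ 0.47427266 -0.3555099   0.054     ]]
```

View pics/c1.png

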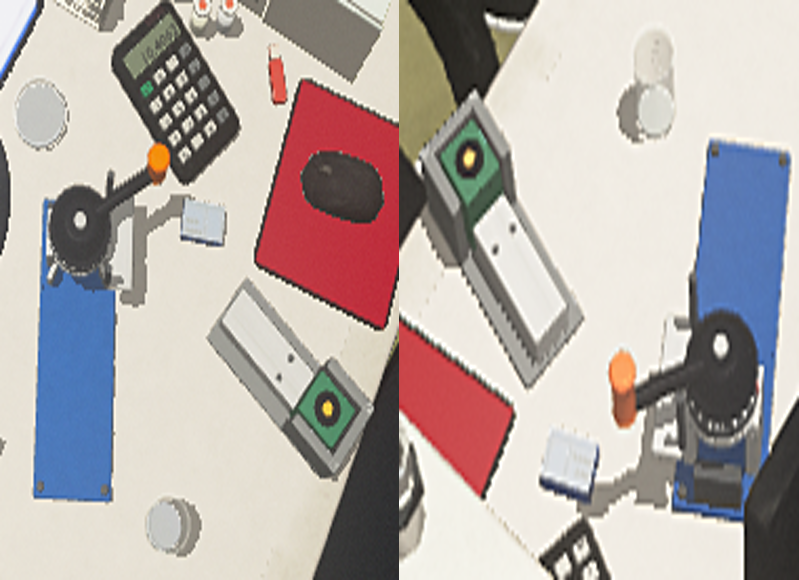

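The crop confirms it: the tongue points from the green head at top px (445,291) towards the jig side. Next I fit lines to the bed edges and the tongue, and get the hub centre.

```bash
python3 - <<'E'
from h import *
t=robot.camera('top');s=robot.camera('scene')
for n,c,roi in(('T',t,(300,150,360,340)),('S',s,(290,200,350,300))):
    im=c['img']
    m=cv2.inRange(cv2.cvtColor(im,cv2.COLOR_RGB2HSV),(100,120,50),(125,255,255))
    rows=range(252,314) if n=='T' else range(217,236)
    L=[];Rr=[]
    for v in rows:
        u=np.where(m[v,roi[0]:roi[2]])[0]+roi[0]; L.append((u.min()-.5+.5,v));Rr.append((u.max()+.5,v))
    P=[ray(c,np.array(e),.008) for e in(L,Rr)]
    f=[np.polyfit(p[:,0],p[:,1],1) for p in P]; print(n,f,'centre y at x=.42,.62',[np.mean([np.polyval(g,x) for g in f]).round(4) for x in(.42,.62)],'yaw',np.arctan(np.mean([g[0] for g in f])))
    # near end
    v0=[v for v in range(roi[1],roi[3]) if m[v,(325 if n=='T' else 330)]]; 
    print('end row',max(v0) if n=='T' else min(v0), ray(c,(325,max(v0)+.5) if n=='T' else (330,min(v0)-.5),.008))
    for x in (.0,):
        pass
    # tongue
    hsv=cv2.cvtColor(im,cv2.COLOR_RGB2HSV)
    roi2=(385,245,436,300) if n=='T' else (205,205,262,265)
    for th in(205,):
        ce,a,ct=blob(im,(0,0,th),(180,40,255),roi2); r=cv2.minAreaRect(ct);b=cv2.boxPoints(r);print('tongue',n,ce,a,r,ray(c,r[0],.030),ray(c,b,.030)[:,:2].round(4).tolist())
    print(im[265,405] if n=='T' else im[240,235])
ce,a,ct=blob(t['img'],(0,0,0),(180,255,70),(305,205,350,250));print('hub',ce,a,cv2.minEnclosingCircle(ct))
print('hub top px->',ray(t,(328,226),.11))
# bystanders
for n,uv in dict(box=(387,227),dish=(309,189),beaker=(371,331)).items(): print(n,ray(t,uv,.014 if n!='beaker' else .03)[0,:2].round(3))
E
```

```text
T [array([-6.21114332e-02, -3.88726802e-05]), array([-0.06210212, -0.0868303 ])] centre y at x=.42,.62 [np.float64(-0.0695), np.float64(-0.0819)] yaw -0.06202710920938963
end row 321 [[ 0.40952876 -0.07089959  0.008     ]]
tongue T [403.18604651 272.26356589] 1290 ((410.0, 272.0), (54.0, 50.0), 90.0) [[ 0.52167316 -0.28015976  0.03      ]] [[0.5903, -0.2233], [0.5873, -0.3465], [0.4549, -0.3355], [0.4578, -0.2157]]
[224 222 213]
S [array([-0.06655677, -0.08376059]), array([-0.06026239, -0.00043746])] centre y at x=.42,.62 [np.float64(-0.0687), np.float64(-0.0814)] yaw -0.06332479929786017
end row 214 [[ 0.41590388 -0.06816328  0.008     ]]
tongue S [249.27430556 220.32523148] 864 ((244.0, 226.0), (42.0, 34.0), 90.0) [[ 0.48676255 -0.28881906  0.03      ]] [[0.4186, -0.3453], [0.4139, -0.2538], [0.5511, -0.2355], [0.5557, -0.3219]]
[237 234 229]
hub [329.52777778 227.32936508] 504 ((332.171630859375, 224.30596923828125), 19.733497619628906)
hub top px-> [[ 0.62029085 -0.08238266  0.11      ]]
box [ 0.64  -0.233]
dish [ 0.746 -0.039]
beaker [ 0.384 -0.178]
```

```bash
python3 - <<'E'
from h import *
t=robot.camera('top');s=robot.camera('scene')
for c,e,hd in((t,[(408.1,245.9),(389,265.5)],(445.4,290.7)),(s,[(263.2,251.3),(242.4,266.7)],(217.8,215.4))):
    a=ray(c,e,.006);h=ray(c,hd,.054)[0];m=a.mean(0);d=m-h
    print(a[:,:2].round(4).tolist(),h.round(4),m.round(4),'dist',np.hypot(*d[:2]),'yaw',np.arctan2(d[1],d[0]),'endline yaw',np.arctan2(*(a[0]-a[1])[:2][::-1])+np.pi/2*0)
# tongue edge: profile across, tray mask by low value
im=t['img'];hsv=cv2.cvtColor(im,cv2.COLOR_RGB2HSV)
m=cv2.inRange(hsv,(0,0,90),(180,40,200));m2=np.zeros_like(m);m2[240:320,380:475]=m[240:320,380:475]
ct=max(cv2.findContours(m2,cv2.RETR_EXTERNAL,cv2.CHAIN_APPROX_NONE)[0],key=cv2.contourArea);r=cv2.minAreaRect(ct);print(r,ray(t,cv2.boxPoints(r),.006)[:,:2].round(4).tolist())
holes=cv2.findContours(m2,cv2.RETR_CCOMP,cv2.CHAIN_APPROX_NONE)
for q,hh in zip(holes[0],holes[1][0]):
    if cv2.contourArea(q)>150 and hh[3]>=0:
        r=cv2.minAreaRect(q);b=ray(t,cv2.boxPoints(r),.030)[:,:2];print('hole',r,b.round(4).tolist(),b.mean(0))
print(robot.get_obs()['time'])
E
```

```text
[[0.592, -0.285], [0.5432, -0.234]] [ 0.4713 -0.3554  0.054 ] [ 0.5676 -0.2595  0.006 ] dist 0.13585590574218548 yaw 0.783571329481927 endline yaw -0.8077204718221086
[[0.5476, -0.2329], [0.5975, -0.2793]] [ 0.474  -0.3561  0.054 ] [ 0.5725 -0.2561  0.006 ] dist 0.1403792515274279 yaw 0.7924312950469755 endline yaw 2.3918389561630917
((426.897705078125, 281.19012451171875), (82.04826354980469, 39.97591018676758), 32.09259033203125) [[0.5164, -0.2138], [0.6012, -0.2722], [0.4867, -0.4364], [0.4057, -0.3765]]
0.4
```

```bash
python3 - <<'E'
from h import *
todo((.5058,-.3224,.10),.787+np.pi/2)
E
```

```text
at [ 0.206  -0.59    0.2224] y-ang -1.235 f [0.7 0.3 0.1] t 0.4
tool move [ 0.3713 -0.1538  0.1224]
turn -0.451 q6 -0.179
```

Request:
tcp_steps --offsets '{"moves":[[0.0371,-0.0154,0,0],[0.0371,-0.0154,0,0],[0.0371,-0.0154,0,0],[0.0371,-0.0154,0,0],[0.0371,-0.0154,0,0],[0.0371,-0.0154,0,0],[0.0371,-0.0154,0,0],[0.0371,-0.0154,0,0],[0.0371,-0.0154,0,0],[0.0371,-0.0154,0,0],[0,0,0.03,-0.113],[0,0,0.03,-0.113],[0,0,0.03,-0.113],[0,0,0.032,-0.113],[0,0,0,0],[0,0,0,0]]}' --jaw 0.087

```text
time: 1.73
position: [0.5046, -0.3215, 0.0992]
tool_rot: [0.924, 0.382, -0.001, -0.002]
ft_force: [0.1, 0.2, -0.6]
grip_width: 0.087
grip_force: 0.0
```

```bash
python3 - <<'E'
from h import *
todo((.5058,-.3224,.009),.787+np.pi/2)
for n in('top','scene'):
    c=robot.camera(n);u,v=pix(c,(.51,-.32,.05))[0].astype(int);cv2.imwrite(f'pics/{n}2.png',cv2.resize(c['img'][v-60:v+60,u-70:u+70],None,fx=4,fy=4)[:,:,::-1])
E
```

```text
at [ 0.5046 -0.3215  0.0992] y-ang -0.7859 f [ 0.1  0.2 -0.6] t 1.73
tool move [0.0002 0.0019 0.0902]
turn -0.002 q6 0.032
```

View pics/scene2.png

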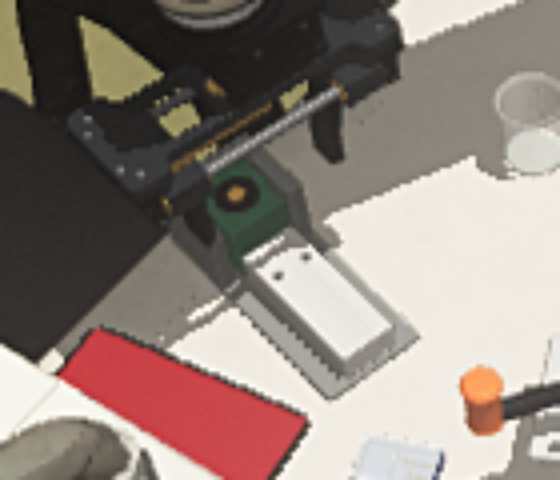

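The gripper sits in line with the tongue, just at the step. I shift 8 mm toward the tip so the fingers clear the pocket walls, then go down.

Request:
tcp_steps --offsets '{"moves":[[0.008,0.0019,0,0],[0,0,0.03,0],[0,0,0.03,0],[0,0,0.02,0],[0,0,0.01,0],[0,0,0,0],[0,0,0,0]]}'

```text
time: 2.42
position: [0.5135, -0.3187, 0.0117]
tool_rot: [0.923, 0.384, 0.0, 0.001]
ft_force: [0.3, -0.8, 0.3]
grip_width: 0.0871
grip_force: 0.0
```

Request:
tcp_steps --offsets '{"moves":[[0,0,0,0],[0,0,0,0],[0,0,0,0],[0,0,0,0],[0,0,0,0],[0,0,0,0],[0,0,0,0],[0,0,0,0],[0,0,0,0],[0,0,0,0]]}' --jaw 0.02 --squeeze 45

```text
time: 3.25
position: [0.5119, -0.3175, 0.0104]
tool_rot: [0.923, 0.384, -0.0, -0.001]
ft_force: [-0.9, 1.6, 2.4]
grip_width: 0.0399
grip_force: 45.0
```

Request:
tcp_steps --offsets '{"moves":[[0,0,-0.01,0],[0,0,-0.02,0],[0,0,-0.03,0],[0,0,-0.03,0],[0,0,-0.03,0],[0,0,-0.01,0],[0,0,0,0],[0,0,0,0],[0,0,0,0]]}'

```text
time: 4.0
position: [0.5113, -0.3171, 0.1386]
tool_rot: [0.923, 0.384, -0.001, -0.002]
ft_force: [0.6, 0.6, -3.0]
grip_width: 0.0394
grip_force: 45.0
```

```bash
python3 - <<'E'
from h import *
y=-.0627; O=np.array([.6225,-.082]); p=O+np.array([np.cos(y),np.sin(y)])*(-.135)
todo((*p,.14),y+np.pi/2); o=robot.get_obs();print(o['moment'])
c=robot.camera('scene');u,v=pix(c,(.52,-.31,.1))[0].astype(int);cv2.imwrite('pics/s3.png',cv2.resize(c['img'][v-70:v+70,u-70:u+70],None,fx=4,fy=4)[:,:,::-1])
E
```

```text
at [ 0.5113 -0.3171  0.1386] y-ang -0.7831 f [ 0.6  0.6 -3. ] t 4.0
tool move [ 0.156  -0.1885 -0.0007]
turn 0.85 q6 0.042
[-0.06869453  0.01661957 -0.02165227]
```

View pics/s3.png

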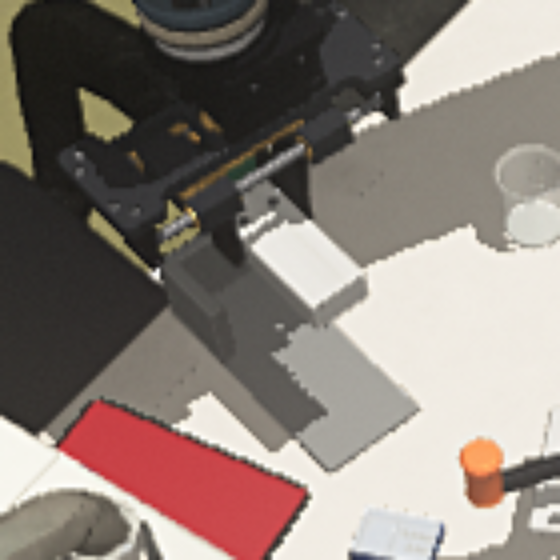

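The valve is held level by the tongue and is clear of the pocket. Before moving I check how near the white box beside the bed (top px 258,318) comes to the gripper body.

```bash
python3 - <<'E'
from h import *
t=robot.camera('top');s=robot.camera('scene')
a=t['img'][270:360,220:360];b=s['img'][170:250,350:430]
cv2.imwrite('pics/box.png',np.hstack([cv2.resize(a,(560,360)),cv2.resize(b,(240,360))])[:,:,::-1])
for uv in((284,297),(265,348),(258,290),(234,338)): print(uv,ray(t,uv,.0)[0,:2].round(3),ray(t,uv,.06)[0,:2].round(3))
for y in(.02,.0): print(pix(t,[(.49,y,.08),(.49,y,.0)]).round(0).tolist())
E
```

```text
(284, 297) [0.472 0.028] [0.465 0.024]
(265, 348) [0.351 0.075] [0.351 0.067]
(258, 290) [0.491 0.092] [0.483 0.084]
(234, 338) [0.376 0.149] [0.375 0.138]
[[285.0, 285.0], [287.0, 290.0]]
[[294.0, 285.0], [295.0, 289.0]]
```

View pics/box.png

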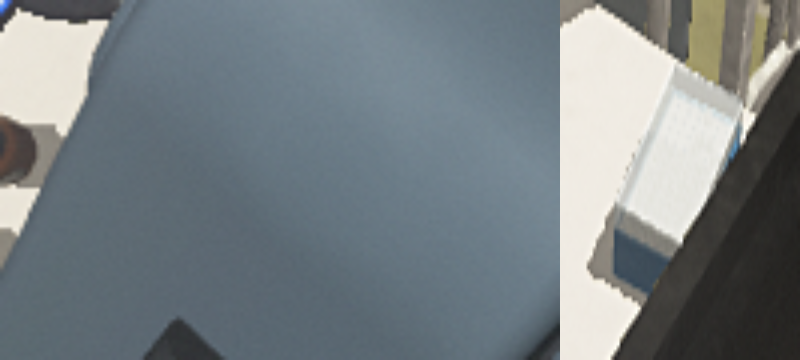

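The crop shows the box's top and blue front, about 50 mm high. The gripper body stays above 80 mm, so it clears.

Request:
tcp_steps --offsets '{"moves":[[0.0223,-0.0269,0,0],[0.0223,-0.0269,0,0],[0.0223,-0.0269,0,0],[0.0223,-0.0269,0,0],[0.0223,-0.0269,0,0],[0.0223,-0.0269,0,0],[0.0223,-0.0269,0,0],[0,0,0,0.1214],[0,0,0,0.1214],[0,0,0,0.1214],[0,0,0,0.1214],[0,0,0,0.1214],[0,0,0,0.1214],[0,0,0,0.1214],[0,0,0,0],[0,0,0,0]]}'

```text
time: 5.48
position: [0.4888, -0.0745, 0.1398]
tool_rot: [1.0, -0.029, -0.001, -0.0]
ft_force: [0.2, -0.9, -3.1]
grip_width: 0.0395
grip_force: 45.0
```

```bash
cat > look.py <<'E'
from h import *
# valve pose from yellow/black spot of head + green mask (top of head z given)
import sys
z=float(sys.argv[1])
y=-.0627;O=np.array([.6225,-.082]);M=np.array([[np.cos(y),np.sin(y)],[-np.sin(y),np.cos(y)]])
for n in('top','scene'):
    c=robot.camera(n);u,v=pix(c,(.45,-.08,z))[0].astype(int)
    try:
        ce,a,ct=blob(c['img'],(65,80,30),(95,255,255),(u-60,v-60,u+60,v+60));r=cv2.minAreaRect(ct)
        print(n,'head area',a,'jig xy',(M@(ray(c,r[0],z)[0,:2]-O)).round(4),np.round(r[1],1),round(r[2],1))
    except Exception as e: print(n,'none',e)
p=O+M.T@np.array([-.135,0]);todo((*p,.0105),y+np.pi/2)
E
python3 look.py .18
```

```text
top none attempt to get argmax of an empty sequence
scene head area 2 jig xy [-0.1524 -0.02  ] [1. 0.] -90.0
at [ 0.4889 -0.0745  0.1401] y-ang -1.6305 f [-0.3 -0.4 -3.3] t 5.58
tool move [-0.0011 -0.0009  0.1296]
turn 0.003 q6 1.253
```

Request:
tcp_steps --offsets '{"moves":[[-0.001,-0.0009,0.03,0],[0,0,0.03,0],[0,0,0.03,0],[0,0,0.02,0],[0,0,0.01,0],[0,0,0.004,0],[0,0,0,0],[0,0,0.002,0],[0,0,0.0015,0],[0,0,0,0],[0,0,0,0]]}'

```text
time: 6.5
position: [0.4888, -0.0738, 0.0139]
tool_rot: [1.0, -0.031, 0.001, 0.0]
ft_force: [-0.5, -0.7, -2.6]
grip_width: 0.0398
grip_force: 45.0
```

Request:
tcp_steps --offsets '{"moves":[[0,0,0.001,0],[0,0,0.001,0],[0,0,0,0],[0,0,0,0]]}'

```text
time: 6.83
position: [0.4887, -0.0738, 0.0124]
tool_rot: [1.0, -0.031, 0.001, 0.0]
ft_force: [-1.1, 0.8, 8.5]
grip_width: 0.0397
grip_force: 45.0
```

Contact (8.5 N). I release, rise, and move off to look.

Request:
tcp_steps --offsets '{"moves":[[0,0,0,0],[0,0,0,0],[0,0,0,0],[0,0,0,0],[0,0,0,0],[0,0,0,0],[0,0,0,0],[0,0,0,0],[0,0,-0.02,0],[0,0,-0.04,0],[0,0,-0.04,0],[0,0,-0.04,0],[0,0.04,0,0],[0,0.04,0,0],[0,0.04,0,0],[0,0.04,0,0],[0,0.04,0,0],[0,0,0,0]]}' --jaw 0.08

```text
time: 8.33
position: [0.477, -0.2818, 0.1517]
tool_rot: [0.999, -0.034, 0.002, 0.003]
ft_force: [0.7, 0.2, -0.7]
grip_width: 0.0798
grip_force: 0.0
```

```bash
python3 look.py .056; python3 - <<'E'
from h import *
for n in('scene','top'):
    c=robot.camera(n);u,v=pix(c,(.5,-.1,.03))[0].astype(int);cv2.imwrite(f'pics/{n}4.png',cv2.resize(c['img'][v-70:v+70,u-70:u+70],None,fx=4,fy=4)[:,:,::-1])
E
```

```text
top none attempt to get argmax of an empty sequence
scene head area 89 jig xy [-0.1862 -0.0008] [15.9 13. ] 4.4
at [ 0.4753 -0.2748  0.1508] y-ang -1.6363 f [0.1 0.4 1. ] t 8.43
tool move [-0.0007 -0.2016  0.1403]
turn -0.003 q6 0.908
```

View pics/scene4.png

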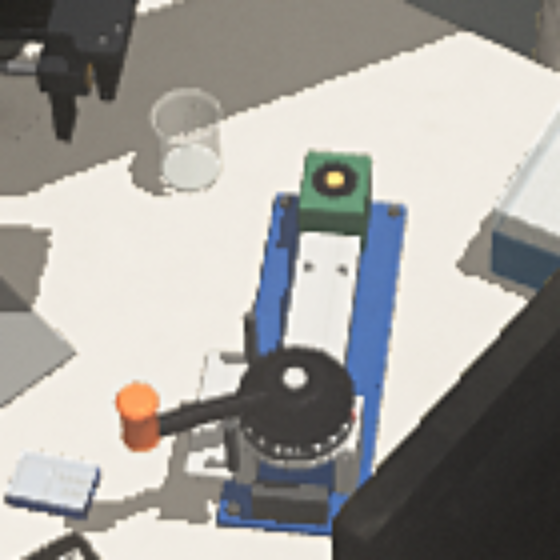

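The valve lies centred and aligned on the bed: head px (336,195) in the crop, bed centre about 338. Now I take the head.

Request:
tcp_steps --offsets '{"moves":[[-0.0184,-0.036,0,-0.003],[-0.0184,-0.036,0,0],[-0.0184,-0.036,0,0],[0,-0.036,0,0],[0,-0.036,0,0],[0,-0.0216,0,0],[0,0,0,0],[0,0,0.03,0],[0,0,0.03,0],[0,0,0,0]]}' --jaw 0.085

```text
time: 9.37
position: [0.4297, -0.0667, 0.0876]
tool_rot: [1.0, -0.028, -0.004, -0.002]
ft_force: [-1.8, -0.4, -1.0]
grip_width: 0.0851
grip_force: 0.0
```

```bash
python3 - <<'E'
from h import *
y=-.0627;O=np.array([.6225,-.082]);M=np.array([[np.cos(y),np.sin(y)],[-np.sin(y),np.cos(y)]])
p=O+M.T@np.array([-.190,0]);todo((*p,.016),y+np.pi/2)
E
```

```text
at [ 0.4297 -0.0667  0.0876] y-ang -1.6276 f [-1.8 -0.4 -1. ] t 9.37
tool move [0.004  0.0035 0.0716]
turn 0.006 q6 1.216
```

Request:
tcp_steps --offsets '{"moves":[[0.002,0.002,0.03,0.004],[0,0,0.03,0],[0,0,0.01,0],[0,0,0,0],[0,0,0,0]]}'

```text
time: 9.78
position: [0.4345, -0.0707, 0.0215]
tool_rot: [1.0, -0.031, -0.0, -0.0]
ft_force: [0.0, -0.1, 0.2]
grip_width: 0.0849
grip_force: 0.0
```

Request:
tcp_steps --offsets '{"moves":[[0,0,0,0],[0,0,0,0],[0,0,0,0],[0,0,0,0],[0,0,0,0],[0,0,0,0],[0,0,0,0],[0,0,0,0],[0,0,0,0]]}' --jaw 0.03 --squeeze 25

```text
time: 10.53
position: [0.4346, -0.0708, 0.0212]
tool_rot: [1.0, -0.031, 0.0, 0.0]
ft_force: [-0.0, 0.4, 3.5]
grip_width: 0.0437
grip_force: 25.0
```

```bash
python3 - <<'E'
from h import *
todo(None,-.0627+np.pi/2)
E
```

```text
at [ 0.4346 -0.0708  0.0212] y-ang -1.6336 f [-0.   0.4  3.5] t 10.53
turn -0.0 q6 1.217
```

Request:
tcp_steps --offsets '{"moves":[[0.008,0,-0.0005,0],[0.012,0,0,0],[0.012,0,0,0],[0.012,0,0,0],[0.01,0,0,0],[0.008,0,0,0],[0.006,0,0,0],[0.004,0,0,0],[0,0,0,0],[0,0,0,0]]}'

```text
time: 11.37
position: [0.5064, -0.0753, 0.0214]
tool_rot: [1.0, -0.032, -0.0, -0.0]
ft_force: [-0.0, 0.4, -1.6]
grip_width: 0.0437
grip_force: 25.0
```

```bash
python3 - <<'E'
from h import *
o=robot.get_obs();y=-.0627;O=np.array([.6225,-.082]);M=np.array([[np.cos(y),np.sin(y)],[-np.sin(y),np.cos(y)]])
print(M@(o['position'][:2]-O),o['ft_force'],o['position'])
c=robot.camera('scene');u,v=pix(c,(.58,-.08,.05))[0].astype(int);cv2.imwrite('pics/s5.png',cv2.resize(c['img'][v-50:v+50,u-60:u+60],None,fx=5,fy=5)[:,:,::-1])
E
```

```text
[-0.11632508 -0.00059216] [-0.00605316  0.39421134 -1.63073354] [ 0.5063664  -0.07530219  0.02137349]
```

Request:
tcp_steps --offsets '{"moves":[[0.004,0,0,0],[0.003,0,0,0],[0.002,0,0,0],[0,0,0,0]]}'

```text
time: 11.75
position: [0.5162, -0.0762, 0.0216]
tool_rot: [1.0, -0.031, 0.001, 0.0]
ft_force: [0.3, -0.3, -2.6]
grip_width: 0.0438
grip_force: 25.0
```

Request:
tcp_steps --offsets '{"moves":[[0.002,0,0,0],[0.001,0,0,0],[0,0,0,0]]}'

```text
time: 12.0
position: [0.5187, -0.0762, 0.0215]
tool_rot: [1.0, -0.031, 0.0, 0.0]
ft_force: [0.3, 0.1, -2.3]
grip_width: 0.0437
grip_force: 25.0
```

Request:
tcp_steps --offsets '{"moves":[[0.002,0,0,0],[0.001,0,0,0],[0,0,0,0]]}'

```text
time: 12.25
position: [0.5195, -0.0758, 0.0213]
tool_rot: [0.999, -0.032, -0.002, -0.001]
ft_force: [-5.4, -0.3, -0.4]
grip_width: 0.0438
grip_force: 25.0
```

Request:
tcp_steps --offsets '{"moves":[[0.002,0,0,0],[0.001,0,0,0],[0,0,0,0]]}'

```text
time: 12.5
position: [0.5197, -0.0753, 0.0212]
tool_rot: [1.0, -0.031, -0.005, -0.001]
ft_force: [-9.2, -0.3, 3.3]
grip_width: 0.0437
grip_force: 25.0
```

Home against the stop: 9 N of resistance, no further motion. Release, rise and go to the knob.

Request:
tcp_steps --offsets '{"moves":[[0,0,0,0],[0,0,0,0],[0,0,0,0],[0,0,0,0],[0,0,0,0],[0,0,-0.02,0],[0,0,-0.04,0],[0,0,-0.04,0],[0,0,-0.04,0],[0,0,-0.03,0],[0,0,0,0],[0,0,0,0]]}' --jaw 0.085

```text
time: 13.5
position: [0.5259, -0.0769, 0.1938]
tool_rot: [1.0, -0.031, 0.003, 0.001]
ft_force: [-0.4, 1.0, -0.3]
grip_width: 0.0851
grip_force: 0.0
```

```bash
python3 look.py .056; python3 - <<'E'
from h import *
todo((.6630,-.1678,.19),.447)
c=robot.camera('scene');u,v=pix(c,(.58,-.08,.05))[0].astype(int);cv2.imwrite('pics/s5.png',cv2.resize(c['img'][v-60:v+60,u-70:u+70],None,fx=4,fy=4)[:,:,::-1])
E
```

```text
top head area 5 jig xy [-0.0937 -0.0164] [1. 2.] 90.0
scene head area 37 jig xy [-0.1023  0.0182] [ 2.3 15.3] 8.1
at [ 0.5236 -0.0762  0.1908] y-ang -1.6338 f [-0.8 -0.8  0.4] t 13.6
tool move [-0.0357 -0.0003  0.1803]
turn -0.0 q6 1.278
at [ 0.5236 -0.0762  0.1908] y-ang -1.6338 f [-0.8 -0.8  0.4] t 13.6
tool move [0.1449 0.0827 0.0005]
turn 1.061 q6 1.278
```

View pics/s5.png

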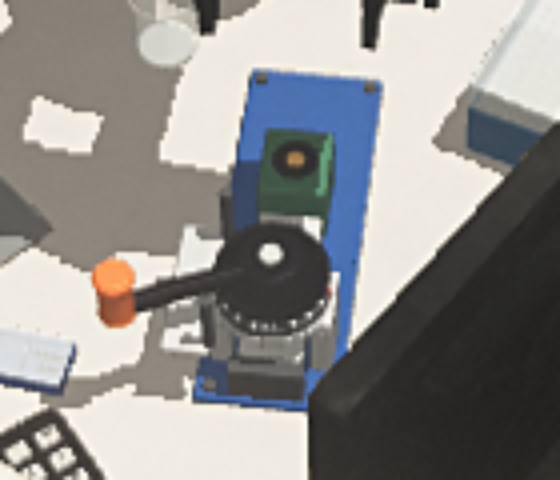

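The valve sits under the clamp, aligned with the bed, with the head spot at crop (296,160). Moving above the knob.

Request:
tcp_steps --offsets '{"moves":[[0.029,0.0165,0,0],[0.029,0.0165,0,0],[0.029,0.0165,0,0],[0.029,0.0165,0,0],[0.029,0.0165,0,0]]}'

```text
time: 14.07
position: [0.6639, -0.1683, 0.1886]
tool_rot: [1.0, -0.031, -0.002, -0.001]
ft_force: [0.3, 0.2, -0.3]
grip_width: 0.085
grip_force: 0.0
```

Request:
tcp_steps --offsets '{"moves":[[0,0,0,-0.1224],[0,0,0,-0.1224],[0,0,0,-0.1224],[0,0,0,-0.1224],[0,0,0,-0.1224],[0,0,0,-0.1224],[0,0,0,-0.1224],[0,0,0,-0.1224],[0,0,0,-0.1224],[0,0,0,-0.1224],[0,0,0,-0.1224],[0,0,0,-0.1224],[0,0,0,-0.1224],[0,0,0,-0.1224],[0,0,0,-0.1224],[0,0,0,-0.1224],[0,0,0,-0.1224],[0,0,0,0],[0,0,0,0]]}' --jaw 0.06

```text
time: 15.65
position: [0.663, -0.1676, 0.1892]
tool_rot: [0.534, 0.845, -0.0, -0.002]
ft_force: [-0.1, -0.5, 0.6]
grip_width: 0.0602
grip_force: 0.0
```

```bash
python3 - <<'E'
from h import *
todo((.6630,-.1678,.099),.447)
c=robot.camera('scene');u,v=pix(c,(.58,-.08,.05))[0].astype(int)
y=-.0627;O=np.array([.6225,-.082]);M=np.array([[np.cos(y),np.sin(y)],[-np.sin(y),np.cos(y)]])
print('head spot jig',M@(ray(c,(u-70+74,v-60+40),.056)[0,:2]-O))
E
```

```text
at [ 0.663  -0.1676  0.1892] y-ang 0.4438 f [-0.1 -0.5  0.6] t 15.65
tool move [-0.0005  0.0001  0.0902]
turn -0.003 q6 -0.854
head spot jig [-0.10197554  0.00134786]
```

Request:
tcp_steps --offsets '{"moves":[[0,0,0.03,0],[0,0,0.03,0],[0,0,0.02,0],[0,0,0.008,0],[0,0,0,0],[0,0,0,0]]}'

```text
time: 16.2
position: [0.6642, -0.168, 0.1035]
tool_rot: [0.533, 0.846, 0.0, -0.0]
ft_force: [0.8, -0.2, -0.1]
grip_width: 0.0597
grip_force: 0.0
```

Request:
tcp_steps --offsets '{"moves":[[0,0,0,0],[0,0,0,0],[0,0,0,0],[0,0,0,0],[0,0,0,0],[0,0,0,0],[0,0,0,0],[0,0,0,0]]}' --jaw 0.015 --squeeze 20

```text
time: 16.87
position: [0.664, -0.1681, 0.1037]
tool_rot: [0.533, 0.846, -0.0, 0.0]
ft_force: [-0.5, 0.1, 1.2]
grip_width: 0.0209
grip_force: 17.8
```

```bash
python3 - <<'E'
from h import *
y=-.0627;O=np.array([.6225,-.082]);p=robot.get_obs()['position'][:2]-O
print(np.hypot(*p),'lever',y-np.pi/2-np.arctan2(p[1],p[0])); todo(None,.447)
E
```

```text
0.09559228841466907 lever -0.5121289262918236
at [ 0.664  -0.1681  0.1037] y-ang 0.447 f [-0.5  0.1  1.2] t 16.87
turn 0.0 q6 -0.858
```

```bash
cat > lev.py <<'E'
from h import *
y=-.0627;O=np.array([.6225,-.082]);o=robot.get_obs();p=o['position'][:2]-O
l=y-np.pi/2-np.arctan2(p[1],p[0])
print('r',np.hypot(*p).round(4),'lever',l.round(3)); todo(None,y-l)
M=R.from_quat(o['tool_rot']).as_matrix();print('f tool',(M.T@o['ft_force']).round(1),'w',o['grip_width'].round(4))
E
```

Request:
tcp_steps --offsets '{"moves":[[0.0005,-0.0095,0,0.1],[0.0005,-0.0095,0,0.1],[0.0005,-0.0095,0,0.1],[0.0005,-0.0095,0,0.1],[0,0,0,0]]}'

```text
time: 17.28
position: [0.6266, -0.1773, 0.1039]
tool_rot: [0.691, 0.723, 0.0, 0.0]
ft_force: [0.0, 1.2, -0.3]
grip_width: 0.0209
grip_force: 18.8
```

```bash
python3 lev.py
```

```text
r 0.0954 lever -0.106
at [ 0.6266 -0.1773  0.1039] y-ang 0.0444 f [ 0.   1.2 -0.3] t 17.28
turn 0.001 q6 -0.492Traceback (most recent call last):
  File "lev.py", line 5, in <module>
    M=R.from_quat(o['tool_rot']).as_matrix();print('f tool',(M.T@o['ft_force']).round(1),'w',o['grip_width'].round(4))
                                                                                             ^^^^^^^^^^^^^^^^^^^^^
AttributeError: 'float' object has no attribute 'round'
```

```bash
sed -i "s/,'w'.*$/)/" lev.py
```

Request:
tcp_steps --offsets '{"moves":[[0.0005,-0.0095,0,0.1],[0.0005,-0.0095,0,0.1],[0.0005,-0.0095,0,0.1],[0.0005,-0.0095,0,0.1],[0.0005,-0.0095,0,0.1],[0.0005,-0.0095,0,0.1],[0.0005,-0.0095,0,0.1],[0.0005,-0.0095,0,0.1],[0,-0.003,0,0.03],[0,0,0,0]]}'

```text
time: 18.12
position: [0.5561, -0.1495, 0.104]
tool_rot: [0.923, 0.385, 0.0, 0.001]
ft_force: [0.2, -1.6, -0.1]
grip_width: 0.0208
grip_force: 18.9
```

```bash
python3 lev.py
```

```text
r 0.0947 lever 0.714
at [ 0.5561 -0.1495  0.104 ] y-ang -0.7805 f [ 0.2 -1.6 -0.1] t 18.12
turn -0.003 q6 0.325
f tool [-1.   1.3  0.1]
```

Request:
tcp_steps --offsets '{"moves":[[0,0,-0.004,0],[0,0,-0.004,0],[0,0,-0.003,0],[0,0,0,0],[0,0,0,0]]}' --squeeze 40

```text
time: 18.53
position: [0.556, -0.149, 0.1145]
tool_rot: [0.923, 0.384, 0.0, -0.0]
ft_force: [3.5, 2.7, -5.9]
grip_width: 0.0207
grip_force: 38.4
```

```bash
python3 lev.py
```

```text
r 0.0944 lever 0.72
at [ 0.556  -0.149   0.1145] y-ang -0.7827 f [ 3.5  2.7 -5.9] t 18.53
turn -0.001 q6 0.326
f tool [4.4 0.6 5.9]
```

Lifted clear: the lever's 6 N is now carried. Swinging back.

Request:
tcp_steps --offsets '{"moves":[[0.0005,0.0095,0,-0.1],[0.0005,0.0095,0,-0.1],[0.0005,0.0095,0,-0.1],[0.0005,0.0095,0,-0.1],[0.0005,0.0095,0,-0.1],[0.0005,0.0095,0,-0.1],[0.0005,0.0095,0,-0.1],[0,0,0,0]]}'

```text
time: 19.2
position: [0.6149, -0.1763, 0.1136]
tool_rot: [0.735, 0.678, -0.001, -0.001]
ft_force: [0.5, -0.3, -5.3]
grip_width: 0.0205
grip_force: 39.0
```

```bash
python3 lev.py
```

```text
r 0.0946 lever 0.018
at [ 0.6149 -0.1763  0.1136] y-ang -0.0802 f [ 0.5 -0.3 -5.3] t 19.2
turn 0.0 q6 -0.373
f tool [-0.3  0.5  5.3]
```

Request:
tcp_steps --offsets '{"moves":[[0.0005,0.0095,0,-0.1],[0.0005,0.0095,0,-0.1],[0.0005,0.0095,0,-0.1],[0.0005,0.0095,0,-0.1],[0.0005,0.0095,0,-0.1],[0.0005,0.0095,0,-0.1],[0.0005,0.0095,0,-0.1],[0,0,0,0],[0,0,0,0]]}'

```text
time: 19.95
position: [0.6768, -0.1595, 0.1138]
tool_rot: [0.46, 0.888, -0.001, -0.001]
ft_force: [0.7, -0.9, -5.2]
grip_width: 0.0205
grip_force: 39.1
```

```bash
python3 lev.py
```

```text
r 0.0946 lever -0.674
at [ 0.6768 -0.1595  0.1138] y-ang 0.6138 f [ 0.7 -0.9 -5.2] t 19.95
turn 0.002 q6 -1.004
f tool [-1.1  0.   5.2]
```

Request:
tcp_steps --offsets '{"moves":[[0,0,0,0],[0,0,0,0],[0,0,0,0],[0,0,0,0],[0,0,0.005,0],[0,0,0.005,0],[0,0,0,0],[0,0,0,0],[0,0,0,0]]}' --jaw 0.062

```text
time: 20.7
position: [0.6777, -0.159, 0.1043]
tool_rot: [0.459, 0.888, -0.0, -0.0]
ft_force: [-0.1, 0.4, 0.6]
grip_width: 0.0608
grip_force: 0.0
```

Request:
tcp_steps --offsets '{"moves":[[0,0,0,0],[0,0,0,0],[0,0,0,0],[0,0,0,0],[0,0,0,0],[0,0,0,0],[0,0,0,0],[0,0,0,0]]}' --jaw 0.015 --squeeze 20

```text
time: 21.37
position: [0.6779, -0.1591, 0.1046]
tool_rot: [0.459, 0.888, 0.0, 0.0]
ft_force: [-0.7, 0.2, 0.4]
grip_width: 0.0207
grip_force: 19.1
```

```bash
python3 lev.py
```

```text
r 0.0949 lever -0.686
at [ 0.6779 -0.1591  0.1046] y-ang 0.617 f [-0.7  0.2  0.4] t 21.37
turn -0.006 q6 -1.008
f tool [ 0.6 -0.4 -0.4]
```

Request:
tcp_steps --offsets '{"moves":[[0.0005,-0.0095,0,0.1],[0.0005,-0.0095,0,0.1],[0.0005,-0.0095,0,0.1],[0.0005,-0.0095,0,0.1],[0.0005,-0.0095,0,0.1],[0.0005,-0.0095,0,0.1],[0.0005,-0.0095,0,0.1]]}'

```text
time: 21.95
position: [0.6158, -0.1763, 0.1048]
tool_rot: [0.738, 0.675, 0.001, 0.001]
ft_force: [2.7, 1.3, -1.4]
grip_width: 0.0215
grip_force: 19.5
```

```bash
python3 lev.py
```

```text
r 0.0945 lever 0.009
at [ 0.6158 -0.1763  0.1048] y-ang -0.0883 f [ 2.7  1.3 -1.4] t 21.95
turn -0.017 q6 -0.366
f tool [1.5 2.6 1.4]
```

Request:
tcp_steps --offsets '{"moves":[[0.0005,-0.0095,0,0.1],[0.0005,-0.0095,0,0.1],[0.0005,-0.0095,0,0.1],[0.0005,-0.0095,0,0.1],[0.0005,-0.0095,0,0.1],[0,0,0,0]]}'

```text
time: 22.45
position: [0.5703, -0.1603, 0.1048]
tool_rot: [0.881, 0.473, 0.001, 0.001]
ft_force: [2.6, 0.4, -1.6]
grip_width: 0.0208
grip_force: 19.6
```

```bash
python3 lev.py
```

```text
r 0.0941 lever 0.525
at [ 0.5703 -0.1603  0.1048] y-ang -0.5849 f [ 2.6  0.4 -1.6] t 22.45
turn 0.003 q6 0.122
f tool [1.8 2.  1.6]
```

Request:
tcp_steps --offsets '{"moves":[[0.0003,-0.005,0,0.05],[0.0003,-0.005,0,0.05],[0,0,0,0],[0,0,0,0]]}'

```text
time: 22.78
position: [0.5636, -0.1552, 0.1049]
tool_rot: [0.903, 0.431, 0.001, 0.001]
ft_force: [1.9, -1.6, -1.1]
grip_width: 0.0211
grip_force: 19.6
```

```bash
python3 lev.py
```

```text
r 0.094 lever 0.615
at [ 0.5636 -0.1552  0.1049] y-ang -0.6803 f [ 1.9 -1.6 -1.1] t 22.78
turn -0.003 q6 0.221
f tool [-0.1  2.5  1.1]
```

Request:
tcp_steps --offsets '{"moves":[[0,0,0,0],[0,0,0,0],[0,0,0,0],[0,0,0,0],[0,0,-0.03,0],[0,0,-0.04,0],[0,0,-0.04,0],[-0.04,0,0,0],[-0.04,0,0,0],[-0.04,0,0,0],[-0.04,0,0,0],[-0.04,0,0,0],[-0.04,0,0,0],[0,0,0,0],[0,0,0,0]]}' --jaw 0.06

```text
time: 24.03
position: [0.4094, -0.3419, 0.2144]
tool_rot: [0.904, 0.427, 0.0, -0.001]
ft_force: [0.5, -0.2, 0.7]
grip_width: 0.06
grip_force: 0.0
```

```bash
python3 - <<'E'
from h import *
s=robot.camera('scene');t=robot.camera('top')
ce,a,ct=blob(s['img'],(3,150,80),(20,255,255),(230,200,330,300));print(ce,a,ct.min(0),ct.max(0))
for z in(0,.01): print(pix(s,(.565,-.153,.138+z)),pix(s,(.565,-.153,.098+z)))
a=s['img'][190:310,240:380];cv2.imwrite('pics/s6.png',np.hstack([cv2.resize(a,(560,480)),cv2.resize(t['img'][190:310,300:360],(240,480))])[:,:,::-1])
E
```

```text
[288.63888889 229.29166667] 72 [284 225] [293 237]
[[289.91972395 226.9389268 ]] [[291.03612265 236.96691932]]
[[289.63178368 224.35251848]] [[290.76219624 234.50638978]]
```

View pics/s6.png

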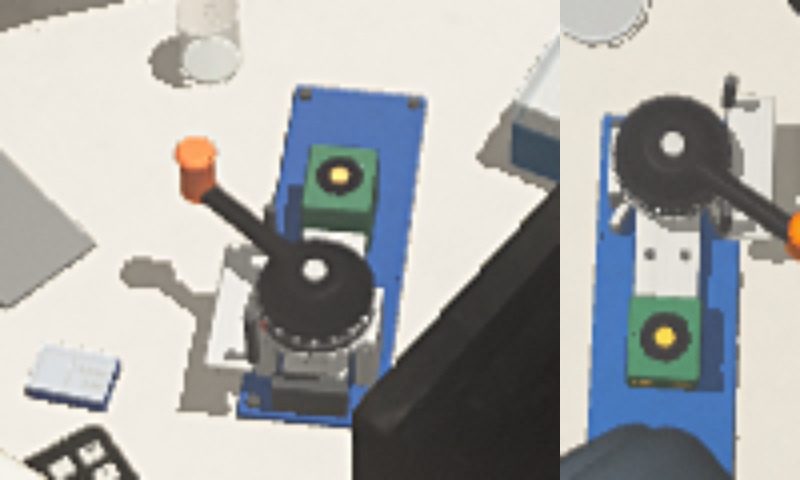

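The red mark on the screw ring has gone from the right side to the lower left (crop px 262,325), well over 2 rad clockwise. I quantify that and the knob height.

```bash
python3 - <<'E'
from h import *
s=robot.camera('scene');O=np.array([.6225,-.082])
for uv0,n in (((240+262/4,190+325/4),'now'),(None,'before')):
    if uv0 is None:
        u,v=pix(s,(.58,-.08,.05))[0].astype(int); uv0=(u-70+330/4,v-60+285/4)
    for z in(.07,.08,.09):
        p=ray(s,uv0,z)[0,:2]-O;print(n,z,np.hypot(*p).round(4),np.arctan2(p[1],p[0]).round(3))
# knob heights: initial centroid vs now
for uv,p in(((278.65,263.26),(.664,-.1681)),((288.64,229.29),(.5636,-.1552))):
    print((np.array(uv)-pix(s,(*p,.118))[0]).round(2))
g=cv2.cvtColor(s['img'],cv2.COLOR_RGB2HSV);
y=-.0627;M=np.array([[np.cos(y),np.sin(y)],[-np.sin(y),np.cos(y)]])
print('head jig',M@(ray(s,(240+340/4,190+175/4),.056)[0,:2]-O))
o=robot.get_obs();print(o['time'],o['joint_velocities'].round(3))
E
```

```text
now 0.07 0.0369 -0.976
now 0.08 0.04 -0.831
now 0.09 0.0439 -0.708
before 0.07 0.0348 1.566
before 0.08 0.0358 1.383
before 0.09 0.0379 1.214
[-0.87 -3.23]
[-0.99 -2.22]
head jig [-0.10275289  0.00124904]
24.1833 [ 0.018 -0.    -0.002 -0.002 -0.001 -0.001]
```

```bash
python3 -c "
from rig import robot
print(robot.hand_in())"
```

```text
the job is handed in; nothing more can be done
None
```

The job is handed in. The valve's tongue sits home under the clamp with the screw at about 2.4 rad by my estimate, the lever is down in mesh, and I saw no bystander disturbed; the hand-in returned no verdict, so I don't know the result.

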